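Swing the discharge chute to the empty bin and start the cutter

TASK

The next batch of cut rods has to slide into the empty bin. Push with a fingertip against the outside of the swivelling steel chute's side wall, without gripping the chute, until the chute points at the middle of the empty bin and leave it standing there; only then press the start button all the way down and let it come up again. Leave the three bins and the loose things around them where they stand, and lift nothing.

Things in the scene. Friction and masses are not known exactly. Their poses are not given: they have to be found in the camera images.
- stand: Fixed stand of the chute: a steel foot plate 220 x 130 x 8 mm, a round column 48 mm across under the chute, and behind it (stand's -x) a fixed open aluminium infeed trough, 56 mm wide, on a flat post, at most 165 mm high. Origin on the table under the pivot axis; x points from the pivot through the middle one of three bin places, z up. It may be placed and turned differently each time.
- chute_pivot (a point): Point on the chute's vertical turning axis, 106 mm above the table. Its x axis lies level along the chute towards its mouth, z up. The chute is a straight open steel trough, 50 mm wide outside, walls 34 mm high, sloping 11 degrees down to the mouth, from 25 mm behind the pivot to 167 mm before it. At 110 mm from the pivot its side walls span heights of about 95 to 130 mm.
- chute_mouth (a point): Point in the middle of the chute's lower end, 167 mm from the turning axis and about 84 mm above the table. Its x axis lies level along the chute, away from the pivot; y is level, to the left of that; z up. The chute points along this x axis.
- chute (a joint): Angle of the chute about its vertical pivot, rad. 0 = along the stand's x, positive = anticlockwise seen from above; stops at -1.2 and +1.2. It turns with friction (about 0.22 N m, so about 2 N pushed at 110 mm from the pivot), does not coast, and stays where it is left. It swings freely above the bins.
- bin_empty: The empty one of three equal open blue plastic bins, 100 x 100 mm (108 mm over the rim), 60 mm high. Loose, 0.5 kg. Origin at the centre of its underside, z up. The bins stand on the table in a fan, about 205 mm from the pivot axis, near -0.87, 0 and +0.87 rad from the stand's x; which stands where differs.
- bin_full_a: A bin of the same kind, full to near the rim with short white rods (which do not come out). Loose, 0.7 kg. Origin at the centre of its underside.
- bin_full_b: The other full bin, as bin_full_a.
- start_top (a point): Centre of the top of the start button: round grey button 32 mm across, alone on a black housing on a beige box 90 x 90 x 35 mm fixed to the table, to the left or the right of the stand. z up.
- start (a joint): Travel of the start button, m: 0 = up, 0.006 = fully down (about 5 N); springs back up.
- sample_tray: Fixed grey tray 90 x 90 x 30 mm with two white rods fixed in it, on the other side from the start box. Not needed. Origin at the centre of its underside.
- spray_can: Upright can, 50 mm across, 130 mm high, loose, a bystander. Origin at the centre of its underside.
- tape_roll: Roll lying flat, 90 mm across, 24 mm high, loose, a bystander. Origin at the centre of its underside.
- screwdriver: Loose screwdriver, 160 mm long, lying on the table to the left of the stand, a bystander. Its x runs from handle to tip.
Things that resemble listed ones, but are neither listed nor needed, are in the scene too. Leave any yellow look-alike of the bin_full_a alone. What is shaped like the bin_full_b but orange is not meant.

How it is judged (in metres and radians):
On the way, in this order (a step that is already met when the one before it is completed fails the run):
1. the chute points at the middle of the empty bin and stands still (y of bin_empty in the frame of chute_mouth between -0.025 and 0.025 m and x of bin_empty in the frame of chute_mouth above 0 m and velocity of joint chute between -0.05 and 0.05 rad/s), for 0.3 s.
2. the start button is pressed down with the chute pointing at the empty bin (value of joint start above 0.0045 m and y of bin_empty in the frame of chute_mouth between -0.025 and 0.025 m and x of bin_empty in the frame of chute_mouth above 0 m), for 0.1 s.
At the end, for the whole second after the job is handed in: The chute stands still with its centre line passing within 25 mm of the centre of the empty bin, the button was pressed at least 4.5 mm after the chute was set and is up again, and the bins stand within 20 mm of where they were (all of step 1 and value of joint start below 0.002 m and distance of each of bin_empty, bin_full_a, bin_full_b from where it was at the start of the episode below 0.02 m and linear speed of each of bin_empty, bin_full_a, bin_full_b below 0.02 m/s); the robot touches nothing.
It fails at once if the start button is pressed while the chute does not yet point at the empty bin (value of joint start above 0.003 m and not (y of bin_empty in the frame of chute_mouth between -0.025 and 0.025 m and x of bin_empty in the frame of chute_mouth above 0 m)).
It fails at once if a bin is lifted, tipped or pushed away (20 mm or 0.25 rad) (distance of any of bin_empty, bin_full_a, bin_full_b from where it was at the start of the episode above 0.02 m or angle between any of bin_empty, bin_full_a, bin_full_b's own z axis and vertical above 0.25 rad).
It fails at once if the chute is gripped: the point between the finger pads goes down into the trough or onto one of its walls (y of the grasp point in the frame of chute_mouth between -0.029 and 0.029 m and x of the grasp point in the frame of chute_mouth between -0.18 and 0 m and z of the grasp point in the frame of chute_mouth below 0.05 m).
It fails at once if a loose bystander is lifted or moved more than 30 mm (distance of any of spray_can, tape_roll, screwdriver from where it was at the start of the episode above 0.03 m).
It also fails if it takes over 54 s, if anything falls off the work surface, if the arm or the gripper's body presses on something with over 40 N, if the wrist force passes 120 N, or if a joint passes its speed limit or range.

ROBOT

A 6-joint arm with a two-finger parallel gripper is mounted at the origin on the work surface. World frame = base frame: x ahead of the robot, y to its left, z up, the work surface at z = 0. Lengths are in m, angles in degrees, forces in N, time in s.
With the tool pointing down it reaches from about 0.4 to 0.825 m from the base axis. Payload 7 kg.
Tool frame: the origin (TCP) lies midway between the tips of the shut fingers; the grasp point (between the pads) lies 19 mm behind it (ctrl.hold_point_z is the distance from the TCP to the grasp point, in m); z points along the fingers, y is the line along which they close (so a half turn about z gives the same grasp; the last joint's range is limited). The gripper opens to 88 mm and grips with 3 to 60 N. Pads are 19 mm wide; open, the fingers measure 130 mm over their backs; the gripper's body (78 mm by 193 mm) begins 47 mm behind the grasp point.
Start: joints at [91.221, 20.546, 0.682, 0, -70.136, -16.507], TCP at [0.178, 0.651, 0.227] pointing down, gripper open.
Joint ranges: [-176.03, 176.03], [-82.01, 121.73], [-58.28, 71.71], [-173.87, 95.51], [-174.79, -0.11], [-173.66, 173.66]. Speed limits (degrees/s): [136.94, 136.94, 172.46, 180, 180, 180].

INTERFACE

Orientations are given as [roll, pitch, yaw] about the fixed x, y, z axes, in that order (R = Rz(yaw) Ry(pitch) Rx(roll)).
In Python, from plant import ctrl gives the robot as it stands.
- The arm moves only by the tool apply_moves, never from a script. Its argument "deltas" is a list of rows, each an object with "fingers": the finger opening in mm, from 0 to 87.6; "delta_pos": the shift along the tool's x, y, z in mm, a list of three; "angular": the turn, a rotation vector about the tool's x, y, z in degrees, a list of three. A call has 1 to 10 rows; each row is the pose to reach, as a shift and turn from the pose commanded when the call began, along the tool's axes at that moment; what a row does not reach only later rows make up. A row lasts 1/10 s, in which the tool goes at most 50 mm and 8.59 degrees, less where a joint would pass 70% of its speed; a pose out of reach is approached as far as the arm can. A call with a gripper value outside its range is refused whole. The fingers move at their own pace and stop on an object; the grip force is fixed at half the most. Time passes only in rows, so rows that repeat a pose let the fingers close. It gives the time, the measured TCP pose, the force, the opening and the grip force at its end, in the units of the state.
- ctrl.get_obs(): the state, without advancing time (a new reading comes with each control period).
- ctrl.snapshot(name): name is "scene" or "top" or "wrist"; returns the picture (400x640x3 uint8, red, green, blue); there is no depth.
- ctrl.camera_params(name): a dict with "fx", "fy", "cx", "cy" (pixels), "cam_to_world" (4x4, takes a point from camera to world coordinates); the wrist camera has in their place "mount" (4x4, takes a point from camera to tool coordinates, whose origin is the TCP and whose axes are the flange's). Camera axes: x right, y up, looking along -z (the intrinsics and any distortion apply to the point x, -y, -z); pixel columns grow to the right and rows downward; lengths in m; the calibration is good to about 2 mm. The wrist camera is an equidistant fisheye: a pixel r from the principal point sees the ray r / f radians off the axis. A picture is of the moment at which its call begins: read the wrist's pose just before it. camera_params takes no time and is no camera call.
- ctrl.close_job(): hands the job in; it is judged then, once.
The state is a dict: "clock": time; "joint_pos": joint angles; "qvel": joint speeds; "tau": joint torques, N m; "tool_pos": TCP position; "orientation": TCP orientation; "force": force on the tool from outside, world axes, zero at the start; "moment": the same for the moment, N m; "opening": finger opening in m; "gripper_force": force on a finger pad.
Only numpy, scipy, OpenCV 4.12 (cv2) and the standard library are available. Lean on these libraries where they do the work, as an engineer would, in place of code of your own. Each camera call takes 0.05 s, during which the arm holds its last target. There are 200 camera calls.

## Working session

There is one attempt and no reset: what is moved stays moved. The work goes in short steps, Python scripts to look and compute and a tool call to move; the robot and the scene stay as the last step left them, time stands still between calls to the robot, and variables do not carry over. Pictures are saved under pics/ and viewed, at most 10 in all, crops included, and the job is handed in when it is done.

Besides the shell and the picture viewer there is one more tool, called after "Request:" as name(argument=value, ...), one argument or row to a line, values as JSON. apply_moves: Moves the arm, as the interface text tells. Its arguments: {"type":"object","properties":{"deltas":{"type":"array"}},"required":["deltas"]}

```bash
mkdir -p pics; python3 - <<'E'
from plant import ctrl
import cv2
o=ctrl.get_obs();print(o)
for n in("scene","top"):
    im=ctrl.snapshot(n);cv2.imwrite(f"pics/{n}0.png",im[:,:,::-1])
    print(n,ctrl.camera_params(n))
E
```

```text
{'clock': 0.0, 'joint_pos': array([ 9.12215655e+01,  2.05904725e+01,  6.34597473e-01, -1.99101439e-02,
       -7.01343546e+01, -1.65049869e+01]), 'qvel': array([-0.04493258, -0.02334409, -0.11447994,  0.01093247,  0.03013443,
        0.03850117]), 'tau': array([ 1.02587685e-03, -5.82712555e+01,  2.93052328e+01,  6.99737236e+00,
        6.85914667e-03, -1.48736490e-04]), 'tool_pos': array([0.17784564, 0.65065901, 0.22564045]), 'orientation': array([ 1.79908170e+02, -7.69091473e-03, -1.52901958e+01]), 'force': array([-0.2819859 ,  1.30855884, -0.43940689]), 'moment': array([-0.03598607, -0.05280711, -0.00771158]), 'gripper_force': 0.0, 'opening': 0.08768418922507111}
scene {'fx': 437.56265351608073, 'fy': 437.56265351608073, 'cx': 316.0960595346621, 'cy': 202.17967423031158, 'cam_to_world': array([[-0.43138021, -0.75192688,  0.49851488,  1.28658322],
       [ 0.90211113, -0.36584106,  0.22881395,  0.31415924],
       [ 0.01032585,  0.54842163,  0.8361382 ,  1.27728316],
       [ 0.        ,  0.        ,  0.        ,  1.        ]])}
top {'fx': 399.64952836108876, 'fy': 399.64952836108876, 'cx': 320.58073820686917, 'cy': 195.50433617663305, 'cam_to_world': array([[ 0.01148711,  0.99712455, -0.07490448,  0.52474105],
       [-0.99990917,  0.01092646, -0.00789048, -0.02221347],
       [-0.00704935,  0.07498831,  0.9971595 ,  1.24874716],
       [ 0.        ,  0.        ,  0.        ,  1.        ]])}
```

View pics/top0.png

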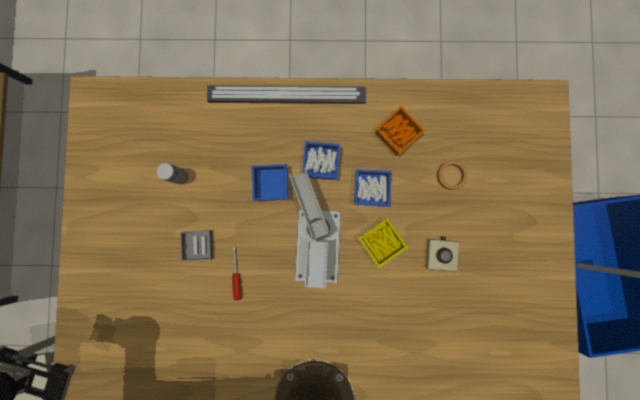

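View pics/scene0.png

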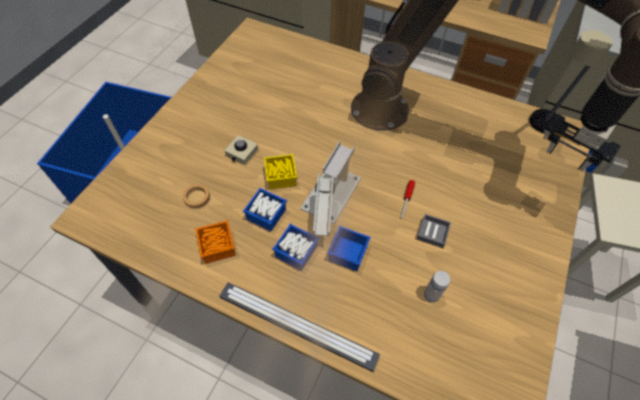

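The top view shows the empty bin at about (270,183), full bins at (321,160) and (373,188), and the chute running from its pivot near (318,228) to its mouth near (301,178). The start button is at (445,255) and the can at (172,173). The chute has to be pushed from its right wall towards +y.

```bash
cat > h.py <<'E'
import numpy as np,cv2
from plant import ctrl
def ray(n,uv,z):
    p=ctrl.camera_params(n);T=p["cam_to_world"]
    d=T[:3,:3]@np.array([(uv[0]-p["cx"])/p["fx"],-(uv[1]-p["cy"])/p["fy"],-1.])
    return T[:3,3]+d*(z-T[2,3])/d[2]
def comps(im,lo,hi,amin):
    m=cv2.inRange(cv2.cvtColor(im,cv2.COLOR_BGR2HSV),lo,hi)
    cs,_=cv2.findContours(m,cv2.RETR_EXTERNAL,cv2.CHAIN_APPROX_NONE)
    return [c for c in cs if cv2.contourArea(c)>amin]
E
python3 - <<'E'
from h import *
im=cv2.imread("pics/top0.png")
for c in comps(im,(105,120,40),(130,255,255),200):
    r=cv2.minAreaRect(c)
    if r[0][0]<550: print("bin",r,[ray("top",q,.06)[:2].round(3).tolist() for q in cv2.boxPoints(r)],ray("top",r[0],.06).round(3))
a=cv2.resize(im[140:300,230:390],(800,800),interpolation=cv2.INTER_CUBIC)
cv2.imwrite("pics/c1.png",cv2.resize(im[150:300,280:480],(800,600),interpolation=cv2.INTER_CUBIC))
E
```

```text
bin ((372.5009765625, 187.47830200195312), (34.48915481567383, 34.271968841552734), 2.4895527362823486) [[0.59, -0.114], [0.693, -0.118], [0.69, -0.221], [0.587, -0.217]] [ 0.64  -0.167  0.06 ]
bin ((269.5, 182.0), (34.0, 35.0), 90.0) [[0.704, 0.194], [0.705, 0.089], [0.602, 0.087], [0.601, 0.192]] [0.653 0.141 0.06 ]
bin ((320.7379455566406, 160.14483642578125), (34.21474075317383, 34.713008880615234), 4.763641834259033) [[0.672, 0.043], [0.777, 0.036], [0.769, -0.067], [0.664, -0.059]] [ 0.721 -0.012  0.06 ]
```

View pics/c1.png

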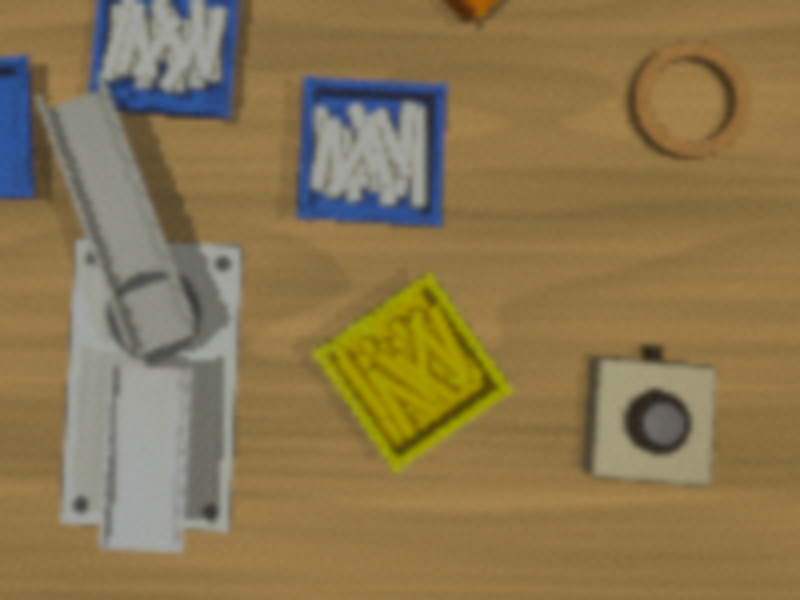

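The crop (4x, offset 280,150) shows the disc centre at (153,315), mouth corners at (40,97) and (103,90), and foot plate corners at (77,240), (242,246), (228,530) and (62,522). The button top is at (662,424).

```bash
python3 - <<'E'
from h import *
f=lambda u,v,z: ray("top",(280+u/4,150+v/4),z)
P=[f(*q,.008) for q in((77,240),(242,246),(228,530),(62,522))]
for p in P: print("plate",p.round(3))
print("disc",f(153,315,.095).round(3))
ml,mr=f(40,97,.105),f(103,90,.105);print("mouth",ml.round(3),mr.round(3),((ml+mr)/2).round(3))
b=np.array([[.64,-.167],[.653,.141],[.721,-.012]])
A=np.c_[2*b,np.ones(3)];s=np.linalg.solve(A,(b**2).sum(1));print("circ",s[:2],np.sqrt(s[2]+s[:2]@s[:2]))
ln=(P[0]+P[1]-P[2]-P[3]);print("stand yaw",np.degrees(np.arctan2(ln[1],ln[0])))
for z in(.04,.05,.06,.07):print("btn",z,f(662,424,z).round(3))
im=cv2.imread("pics/scene0.png");cv2.imwrite("pics/c2.png",cv2.resize(im[120:270,190:390],(800,600),interpolation=cv2.INTER_CUBIC))
E
```

```text
plate [0.572 0.053 0.008]
plate [ 0.569 -0.075  0.008]
plate [ 0.351 -0.066  0.008]
plate [0.356 0.061 0.008]
disc [ 0.515 -0.007  0.095]
mouth [0.671 0.076 0.105] [0.677 0.03  0.105] [0.674 0.053 0.105]
circ [ 0.5242361  -0.00783951] 0.19680788016014536
stand yaw -2.2682513815513077
btn 0.04 [ 0.438 -0.389  0.04 ]
btn 0.05 [ 0.439 -0.386  0.05 ]
btn 0.06 [ 0.44  -0.382  0.06 ]
btn 0.07 [ 0.44  -0.379  0.07 ]
```

View pics/c2.png

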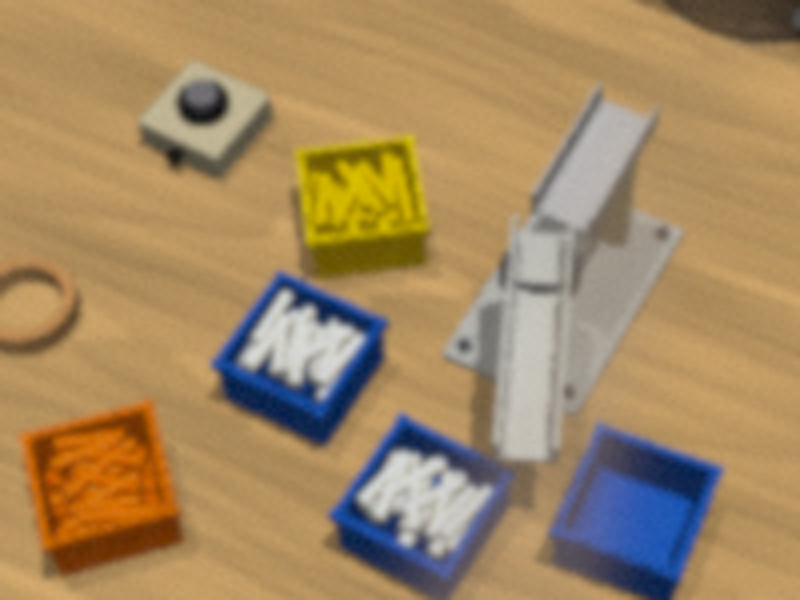

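The scene crop (4x, offset 190,120) confirms the layout: button top at about (205,97), empty bin at (640,510), and the chute pointing between the two bins. Pivot is about (0.517,-0.007), the chute stands at about 21°, and the target is about 47°.

```bash
cat >> h.py <<'E'
from scipy.spatial.transform import Rotation as Ro
def delta(p,yaw):
    o=ctrl.get_obs();R=Ro.from_euler("xyz",o["orientation"],degrees=True)
    G=Ro.from_euler("xyz",[180,0,yaw],degrees=True)
    print("t",o["clock"],"tcp",o["tool_pos"].round(4),o["orientation"].round(1),"F",o["force"].round(1),"dpos",(R.inv().apply(np.array(p)-o["tool_pos"])*1000).round(1),"ang",np.degrees((R.inv()*G).as_rotvec()).round(1))
E
python3 - <<'E'
from h import *
for z in(.04,.05,.06,.07):print(z,ray("top",(445.5,256),z).round(3),ray("scene",(241.25,144.25),z).round(3))
delta([.44,.31,.227],-75)
delta([.659,-.028,.227],-133)
E
```

```text
0.04 [ 0.438 -0.389  0.04 ] [ 0.439 -0.384  0.04 ]
0.05 [ 0.439 -0.386  0.05 ] [ 0.446 -0.378  0.05 ]
0.06 [ 0.44  -0.382  0.06 ] [ 0.453 -0.372  0.06 ]
0.07 [ 0.44  -0.379  0.07 ] [ 0.46  -0.367  0.07 ]
t 0.1 tcp [0.1778 0.6507 0.2257] [179.9  -0.  -15.3] F [-0.4 -0.1 -0.8] dpos [342.7 259.5  -0.9] ang [ 0.1 -0.1 59.7]
t 0.1 tcp [0.1778 0.6507 0.2257] [179.9  -0.  -15.3] F [-0.4 -0.1 -0.8] dpos [ 6.431e+02  5.278e+02 -4.000e-01] ang [ 0.000e+00 -1.000e-01  1.177e+02]
```

Request:
apply_moves(
  deltas=[
    {"fingers": 0,"delta_pos": [34,26,0],"angular": [0,0,6]},
    {"fingers": 0,"delta_pos": [68,52,0],"angular": [0,0,12]},
    {"fingers": 0,"delta_pos": [102,78,0],"angular": [0,0,18]},
    {"fingers": 0,"delta_pos": [137,104,0],"angular": [0,0,24]},
    {"fingers": 0,"delta_pos": [171,130,0],"angular": [0,0,30]},
    {"fingers": 0,"delta_pos": [206,156,0],"angular": [0,0,36]},
    {"fingers": 0,"delta_pos": [240,182,0],"angular": [0,0,42]},
    {"fingers": 0,"delta_pos": [274,208,0],"angular": [0,0,48]},
    {"fingers": 0,"delta_pos": [308,234,0],"angular": [0,0,54]},
    {"fingers": 0,"delta_pos": [343,260,0],"angular": [0,0,60]},
  ],
)

```text
clock: 1.1
tool_pos: [0.4409, 0.3082, 0.2265]
orientation: [180.0, 0.0, -75.5]
force: [0.5, -0.5, -0.0]
opening: 0.0132
gripper_force: 0.0
```

```bash
python3 -c "
from h import *
delta([.659,-.028,.227],-133)"
```

```text
t 1.1 tcp [0.4409 0.3082 0.2265] [180.    0.  -75.5] F [ 0.5 -0.5 -0. ] dpos [ 380.1 -127.1   -0.5] ang [ 0.  -0.  57.5]
```

Request:
apply_moves(
  deltas=[
    {"fingers": 0,"delta_pos": [43,-14,0],"angular": [0,0,6]},
    {"fingers": 0,"delta_pos": [86,-28,0],"angular": [0,0,13]},
    {"fingers": 0,"delta_pos": [129,-42,0],"angular": [0,0,20]},
    {"fingers": 0,"delta_pos": [172,-56,0],"angular": [0,0,27]},
    {"fingers": 0,"delta_pos": [215,-70,0],"angular": [0,0,33]},
    {"fingers": 0,"delta_pos": [258,-84,0],"angular": [0,0,39]},
    {"fingers": 0,"delta_pos": [301,-98,0],"angular": [0,0,45]},
    {"fingers": 0,"delta_pos": [344,-112,0],"angular": [0,0,51]},
    {"fingers": 0,"delta_pos": [386,-127,0],"angular": [0,0,57]},
    {"fingers": 0,"delta_pos": [386,-127,0],"angular": [0,0,57]},
  ],
)

```text
clock: 2.1
tool_pos: [0.6627, -0.0356, 0.2249]
orientation: [180.0, -0.1, -132.7]
force: [0.6, 0.5, 0.2]
opening: 0.0003
gripper_force: 0.0
```

```bash
python3 -c "
from h import *
im=ctrl.snapshot('wrist')[:,:,::-1];cv2.imwrite('pics/w1.png',im)
delta([.659,-.028,.107],-133)"
```

```text
t 2.15 tcp [ 0.6616 -0.0338  0.225 ] [ 1.799e+02 -1.000e-01 -1.325e+02] F [-0.5  0.3 -0.2] dpos [ -2.7   5.6 118. ] ang [ 0.1 -0.1  0.5]
```

View pics/w1.png

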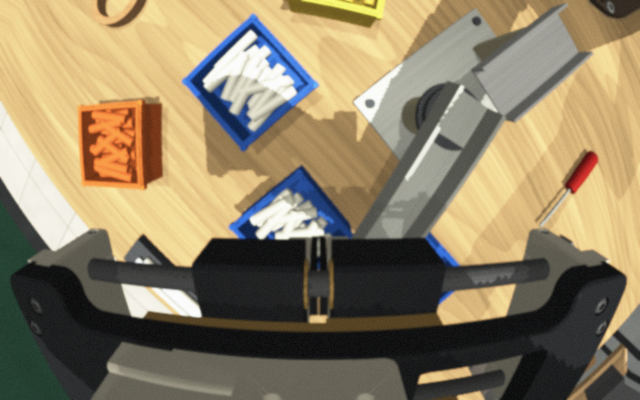

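The wrist view shows the shut fingers to the right of the chute (chute at (430,170)), with the full bins below them and a clear gap. I'll descend now.

Request:
apply_moves(
  deltas=[
    {"fingers": 0,"delta_pos": [-2,0,30],"angular": [0,0,0]},
    {"fingers": 0,"delta_pos": [-3,0,60],"angular": [0,0,0]},
    {"fingers": 0,"delta_pos": [-3,0,90],"angular": [0,0,0]},
    {"fingers": 0,"delta_pos": [-3,0,110],"angular": [0,0,0]},
    {"fingers": 0,"delta_pos": [-3,0,118],"angular": [0,0,0]},
    {"fingers": 0,"delta_pos": [-3,0,118],"angular": [0,0,0]},
  ],
)

```text
clock: 2.75
tool_pos: [0.6623, -0.0284, 0.1076]
orientation: [179.9, -0.1, -132.2]
force: [-0.1, 0.5, 0.2]
opening: -0.0001
gripper_force: 0.0
```

```bash
python3 -c "
from h import *
delta([.636,.054,.107],-133)"
```

```text
t 2.75 tcp [ 0.6623 -0.0284  0.1076] [ 1.799e+02 -1.000e-01 -1.322e+02] F [-0.1  0.5  0.2] dpos [-43.3  74.9   0.7] ang [ 0.1 -0.1  0.8]
```

Request:
apply_moves(
  deltas=[
    {"fingers": 0,"delta_pos": [-4,8,0],"angular": [0,0,0]},
    {"fingers": 0,"delta_pos": [-9,16,0],"angular": [0,0,0]},
    {"fingers": 0,"delta_pos": [-13,23,0],"angular": [0,0,0]},
    {"fingers": 0,"delta_pos": [-17,29,0],"angular": [0,0,0]},
    {"fingers": 0,"delta_pos": [-20,35,0],"angular": [0,0,0]},
    {"fingers": 0,"delta_pos": [-24,41,0],"angular": [0,0,0]},
    {"fingers": 0,"delta_pos": [-27,47,0],"angular": [0,0,0]},
    {"fingers": 0,"delta_pos": [-31,53,0],"angular": [0,0,0]},
    {"fingers": 0,"delta_pos": [-34,59,0],"angular": [0,0,0]},
    {"fingers": 0,"delta_pos": [-34,59,0],"angular": [0,0,0]},
  ],
)

```text
clock: 3.75
tool_pos: [0.6415, 0.0367, 0.1081]
orientation: [179.9, -0.0, -132.3]
force: [0.2, -0.4, -0.4]
opening: 0.0006
gripper_force: 0.0
```

```bash
python3 -c "
from h import *
delta([.636,.054,.107],-133)
im=ctrl.snapshot('scene')[:,:,::-1];cv2.imwrite('pics/s2.png',cv2.resize(im[130:280,240:440],(800,600),interpolation=cv2.INTER_CUBIC))"
```

```text
t 3.75 tcp [0.6415 0.0367 0.1081] [ 179.9   -0.  -132.3] F [ 0.2 -0.4 -0.4] dpos [-9.1 15.7  1.1] ang [ 0.1 -0.   0.7]
```

View pics/s2.png

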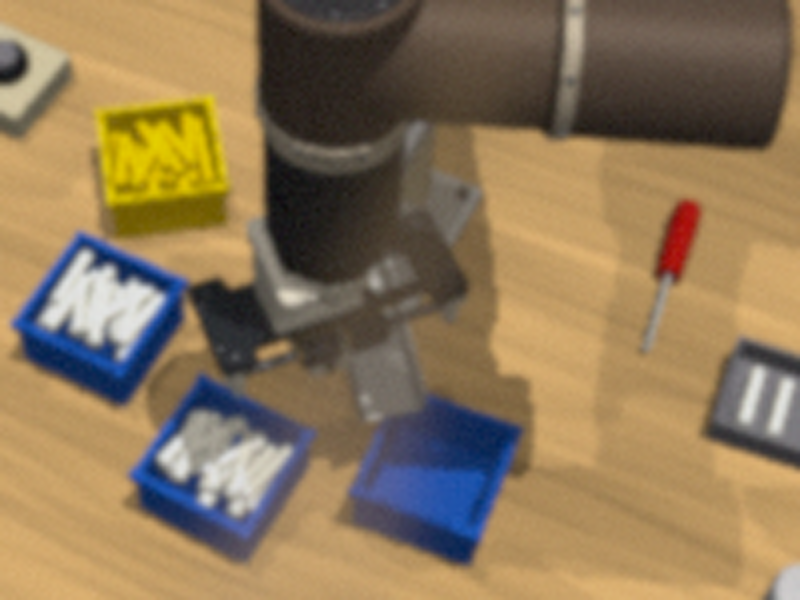

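The chute is moving: its mouth is at about (395,405) in the crop and has just reached the empty bin's rim. I'll push the rest, then back off and check from above.

Request:
apply_moves(
  deltas=[
    {"fingers": 0,"delta_pos": [-3,5,0],"angular": [0,0,0]},
    {"fingers": 0,"delta_pos": [-5,10,0],"angular": [0,0,0]},
    {"fingers": 0,"delta_pos": [-8,14,0],"angular": [0,0,0]},
    {"fingers": 0,"delta_pos": [-8,14,0],"angular": [0,0,0]},
    {"fingers": 0,"delta_pos": [-8,4,0],"angular": [0,0,0]},
    {"fingers": 0,"delta_pos": [-8,-25,0],"angular": [0,0,0]},
    {"fingers": 0,"delta_pos": [-8,-30,-50],"angular": [0,0,0]},
    {"fingers": 0,"delta_pos": [-8,-40,-100],"angular": [0,0,0]},
    {"fingers": 0,"delta_pos": [-8,-90,-110],"angular": [0,0,0]},
    {"fingers": 0,"delta_pos": [-8,-140,-110],"angular": [0,0,0]},
  ],
)

```text
clock: 4.8
tool_pos: [0.7532, -0.052, 0.2239]
orientation: [-179.7, 0.3, -132.2]
force: [1.4, 1.0, -0.7]
opening: 0.0002
gripper_force: 0.0
```

```bash
python3 -c "
from h import *
delta([.439,-.386,.12],-133)
im=ctrl.snapshot('top')[:,:,::-1];cv2.imwrite('pics/t2.png',im);cv2.imwrite('pics/t2c.png',cv2.resize(im[130:280,230:430],(800,600),interpolation=cv2.INTER_CUBIC))"
```

```text
t 4.8 tcp [ 0.7532 -0.052   0.2239] [-179.7    0.3 -132.2] F [ 1.4  1.  -0.7] dpos [459.1   9.3 101.1] ang [-0.3  0.3  0.8]
```

View pics/t2c.png

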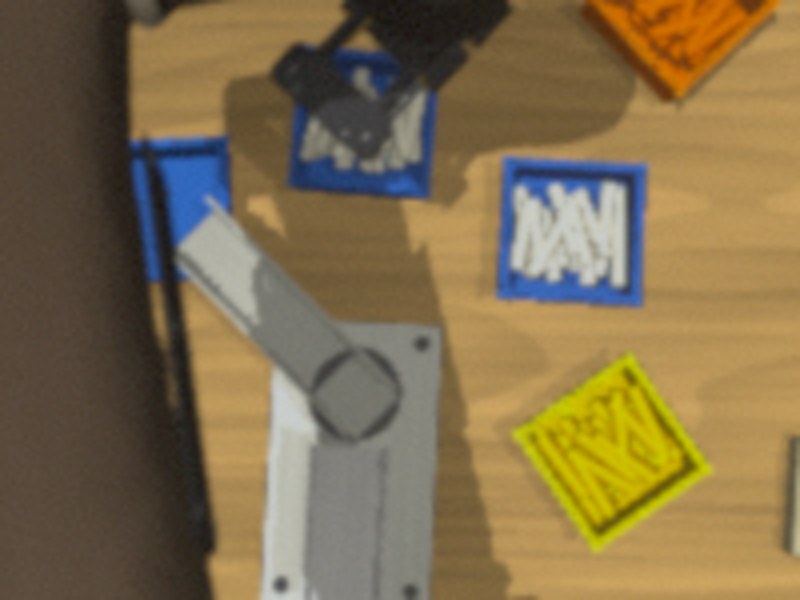

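In the crop (offset 230,130) the mouth corners are at about (211,198) and (178,252), the disc centre is at (356,394), and the chute points into the empty bin.

```bash
python3 -c "
from h import *
f=lambda u,v,z: ray('top',(230+u/4,130+v/4),z)
a,b=f(211,198,.105),f(178,252,.105);m=(a+b)/2;print(a.round(3),b.round(3),np.linalg.norm(a-b))
piv=np.array([.517,-.007]);B=np.array([.653,.141])
d=m[:2]-piv;t=np.arctan2(d[1],d[0]);w=(b-a)[:2]
print('len',np.hypot(*d),'ang',np.degrees(t),'ang from mouth edge',np.degrees(np.arctan2(-w[0],w[1])))
e=B-piv;print('y off',-np.sin(t)*e[0]+np.cos(t)*e[1],f(230,140,.06))
delta([.6,-.25,.224],-133)
delta([.439,-.386,.15],-133)
"
```

```text
[0.656 0.096 0.105] [0.616 0.119 0.105] 0.0455086771586949
len 0.16541707815549284 ang 43.966893098026986 ang from mouth edge 59.645204256854136
y off 0.012104684555122674 [0.70477357 0.08755067 0.06      ]
t 4.85 tcp [ 0.7563 -0.0581  0.2192] [-1.798e+02  1.000e-01 -1.324e+02] F [ 5.6 -3.   0.4] dpos [247.1 -13.9  -5. ] ang [-0.2  0.1  0.6]
t 4.85 tcp [ 0.7563 -0.0581  0.2192] [-1.798e+02  1.000e-01 -1.324e+02] F [ 5.6 -3.   0.4] dpos [456.2  13.6  68.7] ang [-0.2  0.1  0.6]
```

The offset is about 12 mm against a tolerance of 25 mm. I'll move towards the button, so the view is clear, and measure again.

Request:
apply_moves(
  deltas=[
    {"fingers": 0,"delta_pos": [46,1,0],"angular": [0,0,0]},
    {"fingers": 0,"delta_pos": [92,3,0],"angular": [0,0,0]},
    {"fingers": 0,"delta_pos": [138,4,0],"angular": [0,0,0]},
    {"fingers": 0,"delta_pos": [184,6,0],"angular": [0,0,0]},
    {"fingers": 0,"delta_pos": [230,7,0],"angular": [0,0,0]},
    {"fingers": 0,"delta_pos": [276,8,0],"angular": [0,0,0]},
    {"fingers": 0,"delta_pos": [322,10,0],"angular": [0,0,0]},
    {"fingers": 0,"delta_pos": [368,12,0],"angular": [0,0,0]},
    {"fingers": 0,"delta_pos": [412,13,0],"angular": [0,0,0]},
    {"fingers": 0,"delta_pos": [456,14,20]},
  ],
)

```text
invalid input
```

```bash
python3 -c "
from h import *
delta([.439,-.386,.1],-133)
t=ctrl.snapshot('top')[:,:,::-1];s=ctrl.snapshot('scene')[:,:,::-1]
cv2.imwrite('pics/t3.png',t);cv2.imwrite('pics/s3.png',s)
A=cv2.resize(t[140:260,240:340],(400,480),interpolation=cv2.INTER_CUBIC)
B=cv2.resize(s[160:280,280:380],(400,480),interpolation=cv2.INTER_CUBIC)
cv2.imwrite('pics/m3.png',np.hstack([A,B]))"
```

```text
t 4.85 tcp [ 0.7563 -0.0581  0.2192] [-1.798e+02  1.000e-01 -1.324e+02] F [ 5.6 -3.   0.4] dpos [456.2  13.8 118.7] ang [-0.2  0.1  0.6]
```

View pics/m3.png

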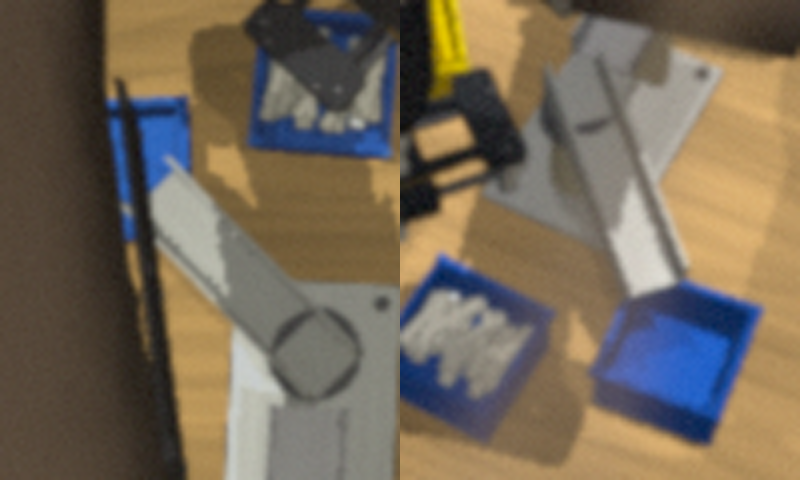

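The left half repeats the last top view, because the move was refused (I left a field out). The right half is a clear scene view: mouth floor edge from (630,298) to (680,284), wall tops starting at (547,70) and (600,55), and far wall top end at (688,268).

```bash
python3 -c "
from h import *
g=lambda u,v,z: ray('scene',(280+(u-400)/4,160+v/4),z)
piv=np.array([.517,-.007])
def ang(n,p):
  d=p[:2]-piv;print(n,p.round(3),np.hypot(*d).round(3),np.degrees(np.arctan2(d[1],d[0])).round(1))
ang('mouth floor',g(655,291,.075));ang('mouth floor',g(655,291,.085))
a,b=g(600,55,.15),g(688,268,.108);w=(b-a);print('wall dir',np.hypot(*w[:2]),np.degrees(np.arctan2(w[1],w[0])))
s=cv2.imread('pics/s3.png')
for c in comps(s,(105,120,40),(130,255,255),200):
    r=cv2.boundingRect(c);print(r)
h=g(762,308,.06);print('bin right rim corner',h.round(3))
print('disc top',[ray('top',(240+316/4,140+353/4),z).round(3) for z in (.09,.12)])
"
```

```text
mouth floor [0.635 0.113 0.075] 0.169 45.4
mouth floor [0.641 0.115 0.085] 0.174 44.5
wall dir 0.18532901097720916 46.55510553020003
(333, 231, 37, 39)
(273, 225, 34, 38)
(587, 150, 17, 22)
(38, 82, 132, 120)
bin right rim corner [0.604 0.193 0.06 ]
disc top [array([ 0.517, -0.01 ,  0.09 ]), array([ 0.517, -0.01 ,  0.12 ])]
```

Request:
apply_moves(
  deltas=[
    {"fingers": 0,"delta_pos": [46,1,0],"angular": [0,0,0]},
    {"fingers": 0,"delta_pos": [92,3,0],"angular": [0,0,0]},
    {"fingers": 0,"delta_pos": [138,4,0],"angular": [0,0,0]},
    {"fingers": 0,"delta_pos": [184,6,0],"angular": [0,0,0]},
    {"fingers": 0,"delta_pos": [230,7,0],"angular": [0,0,0]},
    {"fingers": 0,"delta_pos": [276,8,0],"angular": [0,0,0]},
    {"fingers": 0,"delta_pos": [322,10,0],"angular": [0,0,0]},
    {"fingers": 0,"delta_pos": [368,12,0],"angular": [0,0,0]},
    {"fingers": 0,"delta_pos": [412,13,0],"angular": [0,0,0]},
    {"fingers": 0,"delta_pos": [456,14,20],"angular": [0,0,0]},
  ],
)

```text
clock: 5.95
tool_pos: [0.4332, -0.3811, 0.2014]
orientation: [-179.7, 0.1, -132.2]
force: [1.5, 0.2, -0.7]
opening: 0.0007
gripper_force: 0.0
```

Both views put the chute at 44–46.5°, within about 12 mm of the bin's centre. Next is the button.

```bash
python3 -c "
from h import *
delta([.439,-.386,.07],-133)"
```

```text
t 5.95 tcp [ 0.4332 -0.3811  0.2014] [-1.797e+02  1.000e-01 -1.322e+02] F [ 1.5  0.2 -0.7] dpos [-1.000e-01 -6.800e+00  1.314e+02] ang [-0.3  0.1  0.8]
```

Request:
apply_moves(
  deltas=[
    {"fingers": 0,"delta_pos": [0,-6,20],"angular": [0,0,0]},
    {"fingers": 0,"delta_pos": [0,-6,50],"angular": [0,0,0]},
    {"fingers": 0,"delta_pos": [0,-6,80],"angular": [0,0,0]},
    {"fingers": 0,"delta_pos": [0,-6,110],"angular": [0,0,0]},
    {"fingers": 0,"delta_pos": [0,-6,130],"angular": [0,0,0]},
    {"fingers": 0,"delta_pos": [0,-6,130],"angular": [0,0,0]},
    {"fingers": 0,"delta_pos": [0,-6,130],"angular": [0,0,0]},
  ],
)

```text
clock: 6.65
tool_pos: [0.4378, -0.3835, 0.0691]
orientation: [-180.0, -0.0, -132.2]
force: [0.6, -0.4, 0.2]
opening: 0.0004
gripper_force: 0.0
```

```bash
python3 -c "
from h import *
delta([.439,-.386,.05],-133)
im=ctrl.snapshot('wrist')[:,:,::-1];cv2.imwrite('pics/w2.png',im)"
```

```text
t 6.65 tcp [ 0.4378 -0.3835  0.0691] [-180.    -0.  -132.2] F [ 0.6 -0.4  0.2] dpos [ 1.1 -2.6 19.1] ang [-0.  -0.   0.8]
```

View pics/w2.png

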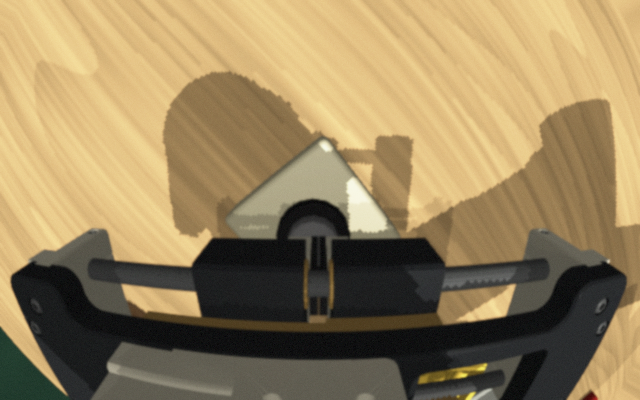

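The fingertips are centred over the button: its housing arc is at (313,220) and the fingertips are at (318,250). I'll press down in small steps and watch the force.

Request:
apply_moves(
  deltas=[
    {"fingers": 0,"delta_pos": [1,-2,6],"angular": [0,0,0]},
    {"fingers": 0,"delta_pos": [1,-2,10],"angular": [0,0,0]},
    {"fingers": 0,"delta_pos": [1,-2,13],"angular": [0,0,0]},
    {"fingers": 0,"delta_pos": [1,-2,16],"angular": [0,0,0]},
    {"fingers": 0,"delta_pos": [1,-2,18],"angular": [0,0,0]},
    {"fingers": 0,"delta_pos": [1,-2,18],"angular": [0,0,0]},
  ],
)

```text
clock: 7.3
tool_pos: [0.4387, -0.3857, 0.0513]
orientation: [-180.0, -0.0, -132.3]
force: [-0.9, 0.3, 6.7]
opening: 0.0004
gripper_force: 3.4
```

Request:
apply_moves(
  deltas=[
    {"fingers": 0,"delta_pos": [0,0,1],"angular": [0,0,0]},
    {"fingers": 0,"delta_pos": [0,0,2],"angular": [0,0,0]},
    {"fingers": 0,"delta_pos": [0,0,2],"angular": [0,0,0]},
    {"fingers": 0,"delta_pos": [0,0,2],"angular": [0,0,0]},
  ],
)

```text
clock: 7.7
tool_pos: [0.4388, -0.3858, 0.051]
orientation: [-179.9, -0.0, -132.2]
force: [-3.9, 5.6, 22.6]
opening: 0.0006
gripper_force: 11.1
```

It hit a hard stop at z = 0.051 with 22 N. I'll lift slowly to check the spring travel.

Request:
apply_moves(
  deltas=[
    {"fingers": 0,"delta_pos": [0,0,-5],"angular": [0,0,0]},
    {"fingers": 0,"delta_pos": [0,0,-5],"angular": [0,0,0]},
    {"fingers": 0,"delta_pos": [0,0,-5],"angular": [0,0,0]},
  ],
)

```text
clock: 8.0
tool_pos: [0.4388, -0.3858, 0.0539]
orientation: [-179.9, 0.0, -132.3]
force: [0.9, -1.0, 3.2]
opening: 0.0004
gripper_force: 1.7
```

Request:
apply_moves(
  deltas=[
    {"fingers": 0,"delta_pos": [0,0,-2],"angular": [0,0,0]},
    {"fingers": 0,"delta_pos": [0,0,-2],"angular": [0,0,0]},
  ],
)

```text
clock: 8.2
tool_pos: [0.4388, -0.3857, 0.0557]
orientation: [-180.0, 0.0, -132.3]
force: [1.2, -1.3, 3.3]
opening: 0.0005
gripper_force: 1.1
```

Request:
apply_moves(
  deltas=[
    {"fingers": 0,"delta_pos": [0,0,-3],"angular": [0,0,0]},
    {"fingers": 0,"delta_pos": [0,0,-3],"angular": [0,0,0]},
  ],
)

```text
clock: 8.4
tool_pos: [0.4378, -0.3852, 0.0583]
orientation: [179.9, -0.0, -132.3]
force: [0.1, 0.5, -0.3]
opening: 0.0003
gripper_force: 0.0
```

The spring force fades between 0.051 and about 0.057, which is the full 6 mm travel. I'll retreat and take a last look.

Request:
apply_moves(
  deltas=[
    {"fingers": 0,"delta_pos": [0,0,-30],"angular": [0,0,0]},
    {"fingers": 0,"delta_pos": [0,0,-70],"angular": [0,0,0]},
    {"fingers": 0,"delta_pos": [0,0,-110],"angular": [0,0,0]},
    {"fingers": 0,"delta_pos": [0,0,-130],"angular": [0,0,0]},
    {"fingers": 0,"delta_pos": [0,0,-130],"angular": [0,0,0]},
    {"fingers": 0,"delta_pos": [0,0,-130],"angular": [0,0,0]},
  ],
)

```text
clock: 9.0
tool_pos: [0.438, -0.3851, 0.1883]
orientation: [180.0, 0.0, -132.3]
force: [-0.4, -1.0, -1.1]
opening: 0.0006
gripper_force: 0.0
```

```bash
python3 -c "
from h import *
im=ctrl.snapshot('top')[:,:,::-1];cv2.imwrite('pics/t4.png',cv2.resize(im[130:280,230:430],(800,600),interpolation=cv2.INTER_CUBIC))
for c in comps(im,(105,120,40),(130,255,255),200):
    r=cv2.minAreaRect(c)
    if r[0][0]<550: print(ray('top',r[0],.06).round(3))"
```

```text
[ 0.64  -0.168  0.06 ]
[0.653 0.142 0.06 ]
[ 0.721 -0.012  0.06 ]
```

View pics/t4.png

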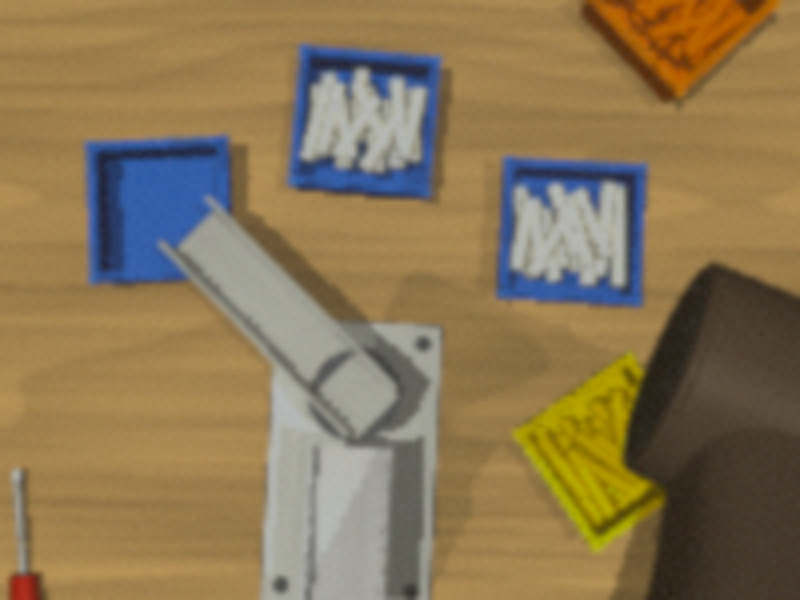

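The bins are where they were. The mouth's wall tips are at (211,198) and (161,243), so the chute points at the middle of the empty bin, and the tool is clear of everything.

```bash
python3 -c "
from plant import ctrl
print(ctrl.close_job())"
```

```text
the job is handed in; nothing more can be done
None
```

The job is handed in, with no verdict returned: the chute points at the middle of the empty bin (within about 12 mm), the button was then pressed to its stop and released, and the bins have not moved.

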